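# Lay out the gearbox kit in its nests

### The arm

A 6-joint arm with a two-finger parallel gripper is mounted at the origin on the work surface. World frame = base frame: x ahead of the robot, y to its left, z up, the work surface at z = 0. Lengths are in m, angles in rad, forces in N, time in s.
With the tool pointing down it reaches from about 0.35 to 0.975 m from the base axis. Payload 4.9 kg.
Tool frame: the origin (TCP) lies at the very end of the fingers, on their centre line; the grasp point (between the pads) lies 19 mm behind it; z points along the fingers, y is the line along which they close (so a half turn about z gives the same grasp; the last joint's range is limited). The gripper opens to 85 mm and grips with 20 to 120 N. Pads are 22 mm wide; open, the fingers measure 114 mm over their backs; the gripper's body (76 mm by 85 mm) begins 54 mm behind the grasp point. The pads swing forward as they close: fully open they stand 13 mm farther back than shut.
Start: joints at [-1.252, 0.053, 1.613, -0, 1.476, -0.119], TCP at [0.265, -0.566, 0.231] pointing down, gripper open.
Joint ranges: [-3.01, 3.01], [-1.01, 2.22], [0.06, 2.58], [-1.02, 4.17], [0.09, 2.62], [-3.14, 3.14]. Speed limits (rad/s): [2.57, 2.57, 3.14, 3.14, 3.14, 3.14].

### API

Orientations are given as a rotation vector (axis times angle).
In Python, from station import get_obs, optics, ctrl gives the robot as it stands.
- The arm moves only by the shell command python3 -m pendant 'ROWS' [FORCE]. ROWS is JSON, a list of rows, each a list of 3 entries, a list of its own where there are three numbers: the shift along the tool's x, y, z in mm, then the turn, a rotation vector about the tool's x, y, z in rad, then the opening, from 0 (shut) to 1 (fully open). A call has 1 to 12 rows; each row shifts and turns the commanded pose from where the row before left it, along the tool's axes as they then stand; what a row does not reach is not made up. A row lasts 1/12 s, in which the tool goes at most 41.7 mm and 7.16 degrees, less where a joint would pass 70% of its speed; a pose out of reach is approached as far as the arm can. A call is refused whole if a number of a shift passes 41.7 or a number of a turn 0.125, either way. A call with a gripper value outside its range is refused whole. The fingers move at their own pace and stop on an object; FORCE is the grip in N (left out, the last holds). Time passes only in rows, so rows that do not move let the fingers close. It gives the time, the measured TCP pose, the force, the opening and the grip force at its end, in the units of the state.
- get_obs(): the state, without advancing time (a new reading comes with each control period).
- optics.get_image(name): name is "scene" or "top" or "wrist"; returns the picture (480x640x3 uint8, red, green, blue); there is no depth.
- optics.camera_model(name): a dict with "fx", "fy", "cx", "cy" (pixels), "cam_to_world" (4x4, takes a point from camera to world coordinates). Camera axes: x right, y up, looking along -z (the intrinsics and any distortion apply to the point x, -y, -z); pixel columns grow to the right and rows downward; lengths in m; the calibration is good to about 2 mm. A picture is of the moment at which its call begins: read the wrist's pose just before it. camera_model takes no time and is no camera call; for the wrist camera it gives the pose at the moment of the call.
- ctrl.finish_job(): hands the job in; it is judged then, once.
The state is a dict: "t": time; "q": joint angles; "dq": joint speeds; "effort": joint torques, N m; "tool_pos": TCP position; "tool_rot": TCP orientation; "contact_force": force on the tool from outside, world axes, zero at the start; "wrist_torque": the same for the moment, N m; "opening": finger opening in m; "grip_force": force on a finger pad.
Only numpy, scipy, OpenCV 4.12 (cv2) and the standard library are available. Lean on these libraries where they do the work, as an engineer would, in place of code of your own. Each camera call takes 0.05 s, during which the arm holds its last target. There are 200 camera calls.

### The job

Lay out the gearbox kit for the next assembly: put the large flanged hub, the small flanged hub, the bar and the cover each into the black nest that matches its shape and size, the cover with both its holes over the two locating pins. Set each one down gently, upright as it stands now, so that it sits fully home and flat in its nest, let go of everything, and leave the red bottle and the jar standing where they are.

Things in the scene. Friction and masses are not known exactly. Their poses are not given: they have to be found in the camera images.
- big_flange: Large steel flanged hub standing on its flange, loose, 0.35-0.6 kg: round flange 66 mm diameter, 12 mm thick, with a round neck 34 mm diameter on top, 46 mm high in all; six small bolt holes. Grip it by the neck. Origin: centre of the underside; z up along the axis.
- small_flange: Small steel flanged hub, same form, loose, 0.13-0.22 kg: flange 44 mm diameter, 10 mm thick, neck 24 mm diameter, 42 mm high in all. Origin: centre of the underside; z up along the axis.
- guide_bar: Plain aluminium bar standing on its long narrow side, loose, 0.18-0.31 kg: 106 mm long (x), 22 mm wide (y), 40 mm high (z), three bolt holes in its top. Origin: centre of the underside.
- cover: Aluminium cover lying flat, loose, 0.17-0.29 kg: plate 92 mm (x) by 58 mm (y), 10 mm thick, with a block-shaped boss 38 (x) by 26 mm (y) in the middle, rising to 44 mm above the underside (grip it across the 26 mm), and two 14 mm through holes at x = -32 and +32 mm, y = 0. Fits its pins either way round. Origin: centre of the plate's underside, z up.
- big_nest: Nest for the large flange: black plastic block 94 x 94 mm, 14 mm high, with a round pocket 78 mm in diameter and 8 mm deep (white pocket floor 6 mm above the origin; the rim has a 2 mm chamfer). Origin: centre of its underside on the bench, z up. Fixed to the bench.
- small_nest: Nest for the small flange: black plastic block 72 x 72 mm, 14 mm high, with a round pocket 56 mm in diameter and 8 mm deep (white pocket floor 6 mm above the origin; the rim has a 2 mm chamfer). Origin: centre of its underside on the bench, z up. Fixed to the bench.
- bar_nest: Nest for the bar: black plastic block 132 mm (x) by 50 mm (y), 14 mm high, with an oblong pocket 118 mm (x) by 34 mm (y), 8 mm deep (white pocket floor 6 mm above the origin). The bar goes in lengthwise, either way round. Origin: centre of its underside on the bench, z up. Fixed to the bench.
- pin_nest: Nest for the cover: black slab 104 (x) by 70 mm (y), 10 mm high, with two upright steel pins at y = 0: a round one, 11 mm diameter, at x = -32 mm, a diamond-shaped one, 10.6 mm over its corners, at x = +32 mm. They rise 17 mm above the slab, the last 6 mm tapering to 4 mm across. The seated cover lies flat, underside 10 mm above the origin. Origin: centre of the underside. Fixed.
- glue_bottle: Red bottle of 48 mm diameter, 100 mm high, standing upright among the far nests and parts, loose: a bystander. Origin: centre of its underside.
- screw_jar: Clear jar with grey cap, 64 mm diameter, 75 mm high, standing upright among the far nests and parts, loose: a bystander. Origin: centre of its underside.
Things that resemble listed ones, but are neither listed nor needed, are in the scene too. Leave any green look-alike of the cover alone. What is shaped like the big_flange but turquoise is not meant.

How it is judged:
By the outcome, as a careful person would: the job done as asked, in the order asked, and still so for the second after the job is handed in, with the robot touching nothing.
It also fails if it takes over 120 s, if anything falls off the work surface, if the arm or the gripper's body presses on something with over 40 N, if the wrist force passes 120 N, or if a joint passes its speed limit or range.

## Working session

There is one attempt and no reset: what is moved stays moved. The work goes in short steps, Python scripts to look and compute and a shell command to move; the robot and the scene stay as the last step left them, time stands still between calls to the robot, and variables do not carry over. Pictures are saved under pics/ and viewed, at most 14 in all, crops included, and the job is handed in when it is done.

```bash
mkdir -p pics; ls
python3 - <<'E'
from station import get_obs, optics
import cv2,numpy as np
for n in("scene","top"):
    cv2.imwrite(f"pics/{n}0.png",optics.get_image(n)[:,:,::-1])
    m=optics.camera_model(n);print({k:(np.round(v,4).tolist() if k=="cam_to_world" else v) for k,v in m.items()})
o=get_obs();print(o)
E
```

```text
pics
{'fx': 443.962827524151, 'fy': 443.962827524151, 'cx': 326.32367450918696, 'cy': 239.76507182279602, 'cam_to_world': [[-0.5049, -0.6658, 0.5493, 1.0356], [0.863, -0.3765, 0.3368, 0.2639], [-0.0175, 0.6442, 0.7647, 0.764], [0.0, 0.0, 0.0, 1.0]]}
{'fx': 608.4003703112614, 'fy': 608.4003703112614, 'cx': 322.17156084505444, 'cy': 244.76295617077835, 'cam_to_world': [[-0.0071, 0.9847, -0.174, 0.2666], [-1.0, -0.007, 0.0009, -0.0563], [-0.0003, 0.174, 0.9847, 1.3337], [0.0, 0.0, 0.0, 1.0]]}
{'t': 0.1, 'q': array([-1.25200911e+00,  5.32692342e-02,  1.61417250e+00,  1.35451429e-06,
        1.47598636e+00, -1.19006798e-01]), 'dq': array([-0.00103072, -0.00122973, -0.00411133,  0.00018609, -0.00205856,
        0.00035461]), 'effort': array([ 3.00138026e-04, -3.94900811e+01, -3.71365178e+01, -9.20293201e-05,
        3.85876803e-03, -9.52222365e-06]), 'tool_pos': array([ 0.26478225, -0.56551562,  0.23018991]), 'tool_rot': array([-3.06484379e+00, -6.81809709e-01,  2.85241184e-04]), 'contact_force': array([-0.56467494,  0.02271662, -0.11395912]), 'wrist_torque': array([ 0.00750838, -0.00450743,  0.00413907]), 'grip_force': 0.0, 'opening': 0.08548338934069981}
```

View pics/top0.png

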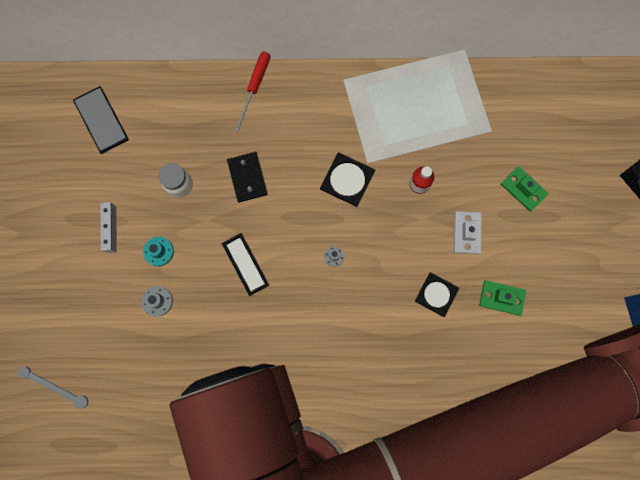

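View pics/scene0.png

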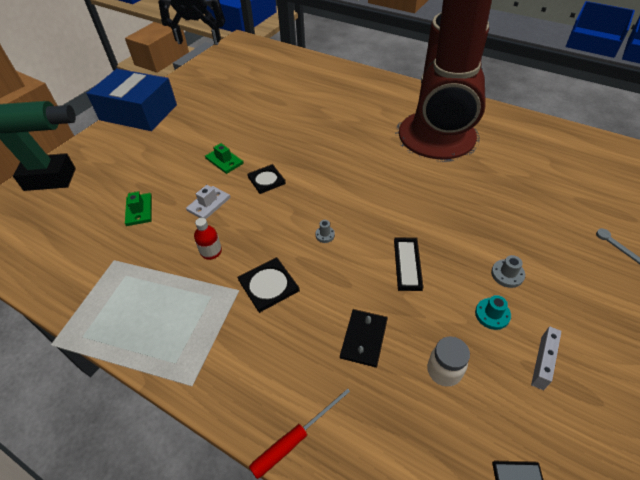

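The top view shows every part and nest. From the left: bar (108,227), turquoise decoy (158,250), large hub (157,300), jar (175,180), pin nest (247,177), bar nest (246,264), big nest (348,180), small hub (334,257), cover (468,232), small nest (437,294), bottle (422,180). There are green decoys at (524,188) and (503,297). I'll enlarge two crops.

Run:
```python
import cv2
im=cv2.imread("pics/top0.png")
cv2.imwrite("pics/cL.png",cv2.resize(im[140:330,80:280],None,fx=3,fy=3,interpolation=cv2.INTER_CUBIC)) 
cv2.imwrite("pics/cR.png",cv2.resize(im[140:330,310:510],None,fx=3,fy=3,interpolation=cv2.INTER_CUBIC))
```

```text
(no output)
```

View pics/cL.png

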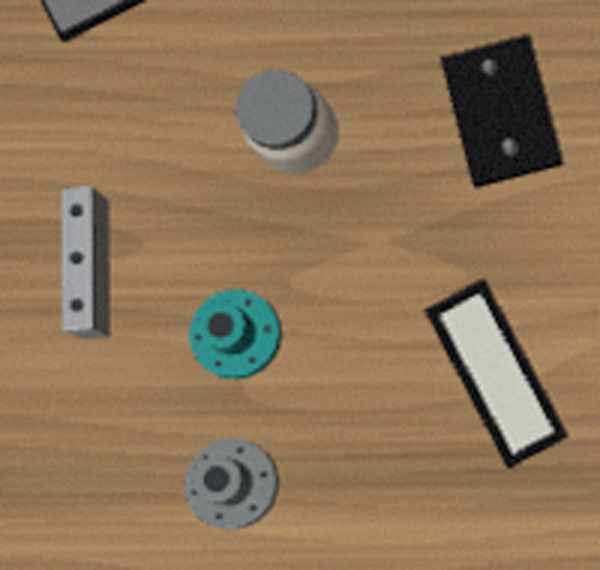

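View pics/cR.png

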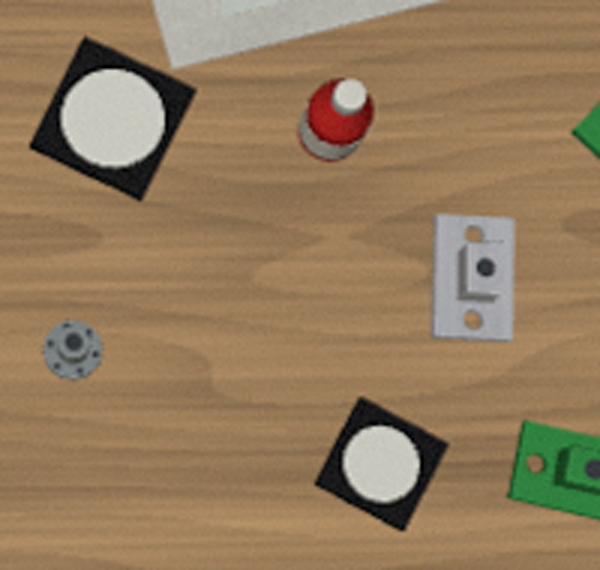

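The crops give the features: bar holes (77,210)–(77,305), pins (489,67) and (510,147), nest corners, and cover holes (474,233) and (473,320). Next I'll turn these into world positions.

```bash
cat > h.py <<'E'
import numpy as np, cv2
from station import get_obs, optics
from scipy.spatial.transform import Rotation as R
def world(m,uv,z):
    T=np.array(m["cam_to_world"]); uv=np.atleast_2d(uv).astype(float)
    d=np.c_[(uv[:,0]-m["cx"])/m["fx"],-(uv[:,1]-m["cy"])/m["fy"],-np.ones(len(uv))]@T[:3,:3].T
    return T[:3,3]+d*((z-T[2,3])/d[:,2])[:,None]
def ang(a,b): return np.degrees(np.arctan2(*(b-a)[:2][::-1]))
def go(x,y,z,yaw=None):
    """remaining shift in tool axes (mm), and yaw turn about tool z; yaw = world deg of tool y axis (closing line)"""
    o=get_obs(); r=R.from_rotvec(o["tool_rot"]); M=r.as_matrix()
    d=(np.array([x,y,z])-o["tool_pos"])*1000
    cy=np.degrees(np.arctan2(M[1,1],M[0,1]))
    s="t=%.2f tool y yaw=%.1f tilt=%.2fdeg "%(o["t"],cy,np.degrees(np.arccos(-M[2,2])))
    print(s,"world d mm",d.round(1),"tool d",(M.T@d).round(1))
    if yaw is not None:
        dy=(yaw-cy+90)%180-90; tz=-dy
        print("turn z rad %.3f"%np.radians(tz),"  tool d after turn",((r*R.from_euler('z',tz,degrees=True)).as_matrix().T@d).round(1),"q6 %.2f"%o["q"][5])
E
python3 - <<'E'
from h import *
m=optics.camera_model("top")
L=lambda p,z:world(m,(np.array(p,float)+.5)/3-.5+[80,140],z)
Rr=lambda p,z:world(m,(np.array(p,float)+.5)/3-.5+[310,140],z)
def sh(n,P,a=None):print(n,(P.mean(0)[:2]*1000).round(1),"" if a is None else round(a,1))
def axis(P): # 4 corners, long-ish edges
    return [round(ang(P[i],P[(i+1)%4])%90,1) for i in range(4)]
b=L([(77,210),(77,258),(77,305)],.04);sh("bar",b,ang(b[0],b[2]))
sh("big fl",L((232,483),.012));sh("big neck",L((216,479),.046))
P=L([(441,58),(529,36),(563,162),(476,187)],.01);sh("pinnest",P);print(axis(P))
P=L([(489,67),(510,147)],.025);sh("pins",P,ang(*P));print((P*1000).round(1),np.linalg.norm(P[0]-P[1]))
P=L([(425,311),(486,280),(567,435),(511,467)],.014);sh("barnest",P,ang(P[1],P[2]));print(axis(P))
P=Rr([(85,37),(196,90),(141,201),(30,146)],.014);sh("bignest",P)
P=Rr([(361,397),(448,443),(404,531),(316,484)],.014);sh("smallnest",P)
P=Rr([(436,214),(515,218),(512,341),(433,337)],.01);sh("cover",P);print(axis(P))
P=Rr([(474,233),(473,320)],.01);sh("cov holes",P,ang(*P))
sh("small fl",Rr((73,350),.01));sh("small neck",Rr((74,341),.042))
sh("jar cap",L((276,109),.075));sh("bottle cap",Rr((349,96),.1))
go(.4,-.1,.2)
E
```

```text
bar [541.  413.1] -176.9
big fl [379.4 301.9] 
big neck [379.4 304.1] 
pinnest [658.1 110.7] 
[np.float64(14.3), np.float64(15.1), np.float64(16.2), np.float64(15.7)]
pins [656.3 110.8] -165.0
[[687.2 119.1  25. ]
 [625.5 102.6  25. ]] 0.06390642756104589
barnest [458.4 111.1] -152.2
[np.float64(27.2), np.float64(27.8), np.float64(29.7), np.float64(29.3)]
bignest [ 649.2 -115.1] 
smallnest [ 389.  -306.3] 
cover [ 526.8 -380.4] 
[np.float64(86.6), np.float64(85.6), np.float64(86.6), np.float64(86.1)]
cov holes [ 527.4 -380. ] 176.6
small fl [474.4 -83.4] 
small neck [475.9 -83.5] 
jar cap [641.  264.1] 
bottle cap [ 639.2 -277. ] 
t=0.10 tool y yaw=-64.9 tilt=0.11deg  world d mm [135.2 465.5 -30.2] tool d [ 319.8 -364.2   30.9]
```

```bash
python3 -m pendant '[[[0,0,0],[0,0,0.11],1],[[0,0,0],[0,0,0.11],1],[[0,0,0],[0,0,0.11],1],[[0,0,0],[0,0,0.108],1],[[18,-35,0],[0,0,0],1],[[18,-35,0],[0,0,0],1],[[18,-35,0],[0,0,0],1],[[18,-35,0],[0,0,0],1],[[18,-35,0],[0,0,0],1],[[18,-35,0],[0,0,0],1],[[18,-35,0],[0,0,0],1],[[18,-35,0],[0,0,0],1]]' 40
python3 -m pendant '[[[18,-35,0],[0,0,0],1],[[18,-35,0],[0,0,0],1],[[18,-35,0],[0,0,0],1],[[10,-37,0],[0,0,0],1],[[-5,-37,0],[0,0,0],1],[[-10,-37,0],[0,0,0],1],[[-15,-37,0],[0,0,0],1],[[-15,-37,0],[0,0,0],1],[[-15,-37,0],[0,0,0],1],[[-15,-35,0],[0,0,0],1],[[-15,-35,0],[0,0,0],1],[[0,0,0],[0,0,0],1]]'
python3 - <<'E'
from h import *
go(.3794,.303,.12,-90)
E
```

```text
t: 1.1
tool_pos: [0.4092, -0.2841, 0.2308]
tool_rot: [-3.141, 0.001, 0.0]
contact_force: [0.5, 0.1, -0.1]
opening: 0.0848
grip_force: 0.0
t: 2.1
tool_pos: [0.3805, 0.1157, 0.2309]
tool_rot: [-3.139, -0.013, 0.001]
contact_force: [-0.1, -0.9, 0.2]
opening: 0.0851
grip_force: 0.0
t=2.10 tool y yaw=-89.5 tilt=0.15deg  world d mm [  -1.1  187.3 -110.9] tool d [   0.5 -187.1  111.4]
turn z rad 0.008   tool d after turn [  -1.  -187.1  111.4] q6 1.67
```

```bash
python3 -m pendant '[[[0,-37.5,0],[0,0,0.008],1],[[0,-37.5,5],[0,0,0],1],[[0,-37.5,10],[0,0,0],1],[[0,-37.5,10],[0,0,0],1],[[0,-37.5,10],[0,0,0],1],[[0,0,0],[0,0,0],1],[[0,0,0],[0,0,0],1]]'
python3 - <<'E'
from h import *
go(.3794,.303,.017,-90)
m=optics.camera_model("wrist");print({k:np.round(v,4).tolist() for k,v in m.items()})
cv2.imwrite("pics/w1.png",optics.get_image("wrist")[:,:,::-1])
T=np.linalg.inv(np.array(m["cam_to_world"]))
for p in [(.3794,.303,.046),(.3794,.302,.012)]:
    c=T[:3,:3]@p+T[:3,3];print(m["cx"]-m["fx"]*c[0]/c[2],m["cy"]+m["fy"]*c[1]/c[2])
E
```

```text
t: 2.68
tool_pos: [0.3836, 0.2989, 0.1946]
tool_rot: [3.139, -0.008, -0.005]
contact_force: [0.2, -0.7, 0.1]
opening: 0.0856
grip_force: 0.0
t=2.68 tool y yaw=-90.3 tilt=0.22deg  world d mm [  -4.2    4.1 -177.6] tool d [ -3.7  -4.4 177.6]
turn z rad -0.005   tool d after turn [ -3.7  -4.5 177.6] q6 2.09
{'fx': 355.8715, 'fy': 355.8715, 'cx': 324.6777, 'cy': 233.2554, 'cam_to_world': [[-0.0058, 0.9467, 0.3221, 0.4663], [-1.0, -0.006, -0.0002, 0.2991], [0.0018, -0.3221, 0.9467, 0.3375], [0.0, 0.0, 0.0, 1.0]]}
320.11483410498914 219.60665740907314
321.54687894437393 209.31319052409944
```

View pics/w1.png

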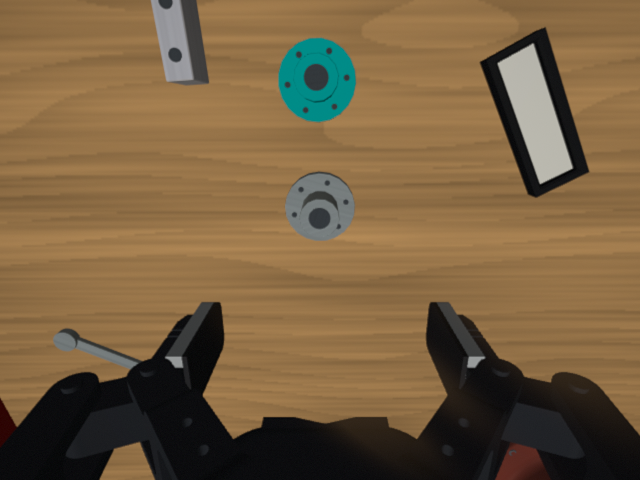

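The wrist view shows the hub's neck hole at (319,217), against a predicted (320,220), so the position agrees within about 2 mm. I'm going down to it.

```bash
python3 -m pendant '[[[-2.5,-4.5,30],[0,0,-0.005],1],[[0,0,35],[0,0,0],1],[[0,0,35],[0,0,0],1],[[0,0,35],[0,0,0],1],[[0,0,25],[0,0,0],1],[[0,0,12],[0,0,0],1],[[0,0,0],[0,0,0],1],[[0,0,0],[0,0,0],1]]'
python3 - <<'E'
from h import *
go(.381,.3035,.0175,-90)
E
```

```text
t: 3.4
tool_pos: [0.3828, 0.3024, 0.0252]
tool_rot: [-3.141, 0.007, -0.001]
contact_force: [-0.1, 0.8, 0.8]
opening: 0.0856
grip_force: 0.0
t=3.40 tool y yaw=-90.3 tilt=0.05deg  world d mm [-1.8  1.1 -7.7] tool d [-1.8 -1.1  7.7]
turn z rad -0.005   tool d after turn [-1.8 -1.1  7.7] q6 2.09
```

```bash
python3 -m pendant '[[[-1.5,-1,4],[0,0,0],0.8],[[0,0,3],[0,0,0],0.6],[[0,0,0],[0,0,0],0.45],[[0,0,0],[0,0,0],0.3],[[0,0,0],[0,0,0],0.2],[[0,0,0],[0,0,0],0.2],[[0,0,0],[0,0,0],0.2],[[0,0,0],[0,0,0],0.2],[[0,0,0],[0,0,0],0.2]]' 50
python3 - <<'E'
from h import *
go(.381,.3035,.0175,-90)
E
```

```text
t: 4.15
tool_pos: [0.3811, 0.3044, 0.0184]
tool_rot: [-3.141, 0.005, -0.002]
contact_force: [-0.3, -0.4, 5.4]
opening: 0.0321
grip_force: 50.4
t=4.15 tool y yaw=-90.2 tilt=0.08deg  world d mm [-0.1 -0.9 -0.9] tool d [-0.1  0.9  0.9]
turn z rad -0.003   tool d after turn [-0.1  0.9  0.9] q6 2.10
```

```bash
python3 -m pendant '[[[0,0,-10],[0,0,0],0.2],[[0,0,-25],[0,0,0],0.2],[[0,0,-35],[0,0,0],0.2],[[0,0,-35],[0,0,0],0.2],[[10,15,-30],[0,0,0],0.2],[[19,30,0],[0,0,0],0.2],[[19,30,0],[0,0,0],0.2],[[19,30,0],[0,0,0],0.2],[[19,30,0],[0,0,0],0.2],[[19,30,0],[0,0,0],0.2],[[19,30,0],[0,0,0],0.2],[[19,30,0],[0,0,0],0.2]]'
python3 -m pendant '[[[19,30,0],[0,0,0],0.2],[[19,30,0],[0,0,0],0.2],[[19,30,0],[0,0,0],0.2],[[19,30,0],[0,0,0],0.2],[[19,30,0],[0,0,0],0.2],[[19,30,0],[0,0,0],0.2],[[10,15,0],[0,0,0],0.2],[[0,0,0],[0,0,0],0.2],[[0,0,0],[0,0,0],0.2]]'
python3 - <<'E'
from h import *
go(.6492,-.1151,.1,-90)
m=optics.camera_model("wrist")
cv2.imwrite("pics/w2.png",optics.get_image("wrist")[:,:,::-1])
T=np.linalg.inv(np.array(m["cam_to_world"]))
for p in [(.6492,-.1151,.006)]:
    c=T[:3,:3]@p+T[:3,3];print(m["cx"]-m["fx"]*c[0]/c[2],m["cy"]+m["fy"]*c[1]/c[2])
E
```

```text
t: 5.15
tool_pos: [0.5223, 0.077, 0.1514]
tool_rot: [-3.141, 0.005, 0.003]
contact_force: [0.8, -0.4, -3.8]
opening: 0.0314
grip_force: 50.7
t: 5.9
tool_pos: [0.6453, -0.1174, 0.1509]
tool_rot: [-3.14, 0.008, 0.004]
contact_force: [0.7, 0.5, -3.6]
opening: 0.0319
grip_force: 50.7
t=5.90 tool y yaw=-90.3 tilt=0.17deg  world d mm [  3.9   2.3 -50.9] tool d [ 4.  -2.2 50.9]
turn z rad -0.005   tool d after turn [ 4.  -2.2 50.9] q6 1.28
322.7155921752713 211.62114221219642
```

View pics/w2.png

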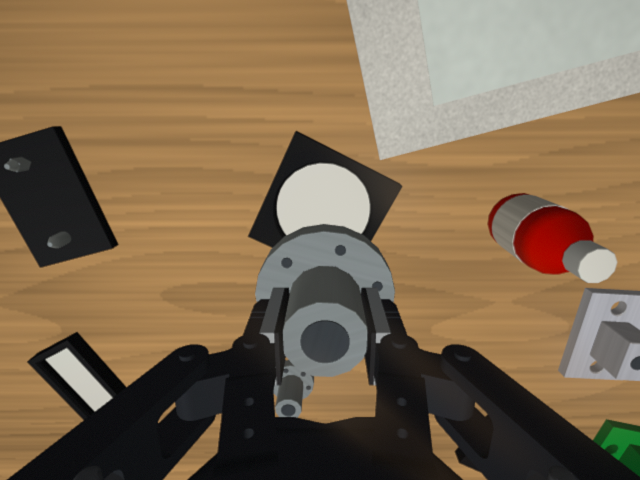

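The wrist view shows the big nest pocket centred at about (323,208), against a predicted (323,212). That is about 2 mm further in x, the same bias as the hub.

```bash
python3 -m pendant '[[[5.5,-2,30],[0,0,-0.005],0.2],[[0,0,35],[0,0,0],0.2],[[0,0,30],[0,0,0],0.2],[[0,0,15],[0,0,0],0.2],[[0,0,0],[0,0,0],0.2],[[0,0,0],[0,0,0],0.2]]'
python3 - <<'E'
from h import *
go(.651,-.1153,.0244,-90)
E
```

```text
t: 6.45
tool_pos: [0.6507, -0.1139, 0.0418]
tool_rot: [-3.141, -0.004, 0.003]
contact_force: [0.3, 0.5, -2.4]
opening: 0.0316
grip_force: 50.5
t=6.45 tool y yaw=-89.8 tilt=0.12deg  world d mm [  0.3  -1.4 -17.4] tool d [ 0.3  1.4 17.4]
turn z rad 0.003   tool d after turn [ 0.3  1.4 17.4] q6 1.28
```

```bash
python3 -m pendant '[[[0,1.4,5],[0,0,0],0.2],[[0,0,4],[0,0,0],0.2],[[0,0,3],[0,0,0],0.2],[[0,0,2],[0,0,0],0.2],[[0,0,1],[0,0,0],0.2],[[0,0,0],[0,0,0],0.2],[[0,0,0],[0,0,0],0.2]]'
python3 -m pendant '[[[0,0,1],[0,0,0],0.2],[[0,0,0.7],[0,0,0],0.2],[[0,0,0.5],[0,0,0],0.2],[[0,0,0],[0,0,0],0.2]]'
python3 - <<'E'
from h import *
go(.651,-.1153,.0244,-90)
E
```

```text
t: 7.03
tool_pos: [0.6516, -0.1164, 0.0274]
tool_rot: [-3.142, -0.003, -0.0]
contact_force: [-0.7, -0.6, -4.1]
opening: 0.0319
grip_force: 50.5
t: 7.37
tool_pos: [0.6514, -0.1163, 0.0249]
tool_rot: [-3.141, -0.003, 0.0]
contact_force: [0.4, 0.6, -4.6]
opening: 0.0319
grip_force: 50.5
t=7.37 tool y yaw=-89.9 tilt=0.02deg  world d mm [-0.4  1.  -0.5] tool d [-0.4 -1.   0.5]
turn z rad 0.002   tool d after turn [-0.4 -1.   0.5] q6 1.28
```

```bash
python3 -m pendant '[[[0,0,0.5],[0,0,0],0.2],[[0,0,0.4],[0,0,0],0.2],[[0,0,0],[0,0,0],0.2]]'
python3 -m pendant '[[[0,0,0.4],[0,0,0],0.2],[[0,0,0.3],[0,0,0],0.2],[[0,0,0],[0,0,0],0.2]]'
```

```text
t: 7.62
tool_pos: [0.6516, -0.1163, 0.0245]
tool_rot: [3.142, 0.003, 0.0]
contact_force: [-0.8, -0.3, -2.3]
opening: 0.0317
grip_force: 50.7
t: 7.87
tool_pos: [0.6517, -0.1164, 0.0245]
tool_rot: [3.141, 0.003, 0.0]
contact_force: [-3.5, 1.1, 3.7]
opening: 0.032
grip_force: 51.0
```

Contact at the seated height. Releasing, then on to the small hub.

```bash
python3 -m pendant '[[[0,0,-0.4],[0,0,0],0.4],[[0,0,0],[0,0,0],0.5],[[0,0,0],[0,0,0],0.65],[[0,0,0],[0,0,0],0.8],[[0,0,-10],[0,0,0],0.8],[[0,0,-30],[0,0,0],0.9],[[0,0,-35],[0,0,0],1],[[-35,-6,-35],[0,0,0],1],[[-35,-6,-10],[0,0,0],1],[[-35,-6,0],[0,0,0],1],[[-35,-7,0],[0,0,0],1],[[-34,-7,0],[0,0,0],1]]'
python3 -m pendant '[[[0,0,0],[0,0,0],1],[[0,0,0],[0,0,0],1]]'
python3 - <<'E'
from h import *
go(.4765,-.084,.017,-90)
m=optics.camera_model("wrist")
cv2.imwrite("pics/w3.png",optics.get_image("wrist")[:,:,::-1])
T=np.linalg.inv(np.array(m["cam_to_world"]))
for p in [(.4765,-.084,.01),(.4765,-.084,.042),(.651,-.116,.052)]:
    c=T[:3,:3]@p+T[:3,3];print(m["cx"]-m["fx"]*c[0]/c[2],m["cy"]+m["fy"]*c[1]/c[2])
E
```

```text
t: 8.87
tool_pos: [0.4821, -0.0854, 0.1392]
tool_rot: [3.141, 0.003, 0.003]
contact_force: [-1.0, 0.3, 1.3]
opening: 0.0857
grip_force: 0.0
t: 9.03
tool_pos: [0.4818, -0.0851, 0.1383]
tool_rot: [3.141, 0.003, 0.001]
contact_force: [0.2, -0.2, 1.0]
opening: 0.0853
grip_force: 0.0
t=9.03 tool y yaw=-89.9 tilt=0.05deg  world d mm [  -5.3    1.1 -121.3] tool d [ -5.4  -1.2 121.3]
turn z rad 0.002   tool d after turn [ -5.4  -1.2 121.3] q6 1.24
323.7956530986855 228.69106032418154
323.6791673176552 242.37520189174055
383.69187814340455 -58.4879982981293
```

View pics/w3.png

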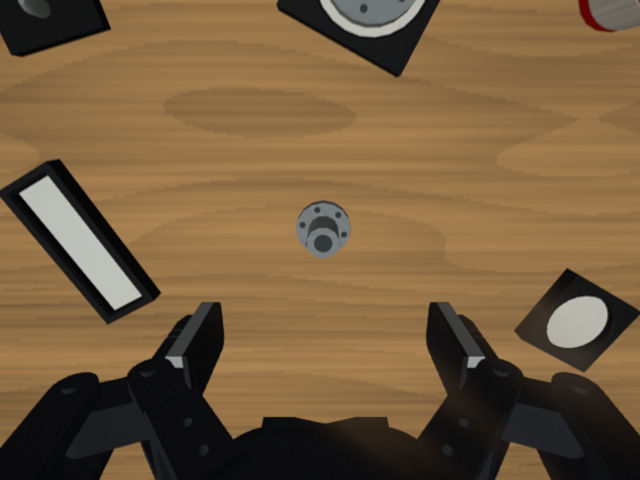

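The small hub's neck hole is at (323,243), exactly as predicted. I'm going down to grip it.

```bash
python3 -m pendant '[[[-5.4,-1.2,25],[0,0,0],1],[[0,0,35],[0,0,0],0.9],[[0,0,35],[0,0,0],0.8],[[0,0,15],[0,0,0],0.7],[[0,0,0],[0,0,0],0.6],[[0,0,0],[0,0,0],0.6]]' 40
python3 - <<'E'
from h import *
go(.4765,-.084,.016,-90)
E
```

```text
t: 9.58
tool_pos: [0.4787, -0.0847, 0.0282]
tool_rot: [-3.141, -0.003, 0.001]
contact_force: [0.4, -0.3, 0.6]
opening: 0.0511
grip_force: 0.0
t=9.58 tool y yaw=-89.9 tilt=0.05deg  world d mm [ -2.2   0.7 -12.2] tool d [-2.2 -0.7 12.2]
turn z rad 0.002   tool d after turn [-2.2 -0.7 12.2] q6 1.24
```

```bash
python3 -m pendant '[[[-2,-0.7,7],[0,0,0],0.5],[[0,0,4],[0,0,0],0.5],[[0,0,0],[0,0,0],0.3],[[0,0,0],[0,0,0],0.15],[[0,0,0],[0,0,0],0.1],[[0,0,0],[0,0,0],0.1],[[0,0,0],[0,0,0],0.1],[[0,0,0],[0,0,0],0.1]]' 40
python3 - <<'E'
from h import *
go(.3908,-.306,.14,-90)
E
```

```text
t: 10.25
tool_pos: [0.4766, -0.0839, 0.018]
tool_rot: [3.141, 0.003, 0.002]
contact_force: [-0.1, 0.4, 4.1]
opening: 0.0217
grip_force: 39.6
t=10.25 tool y yaw=-89.9 tilt=0.09deg  world d mm [ -85.8 -222.1  122. ] tool d [ -86.  222. -122.]
turn z rad 0.002   tool d after turn [ -85.6  222.1 -122. ] q6 1.24
```

```bash
python3 -m pendant '[[[0,0,-10],[0,0,0],0.1],[[0,0,-25],[0,0,0],0.1],[[0,0,-35],[0,0,0],0.1],[[-7,18,-30],[0,0,0],0.1],[[-13,34,-10],[0,0,0],0.1],[[-13,34,0],[0,0,0],0.1],[[-13,34,0],[0,0,0],0.1],[[-13,34,0],[0,0,0],0.1],[[-13,34,0],[0,0,0],0.1],[[-13,34,0],[0,0,0],0.1],[[0,0,0],[0,0,0],0.1],[[0,0,0],[0,0,0],0.1]]'
python3 - <<'E'
from h import *
go(.3908,-.306,.05,-90)
m=optics.camera_model("wrist")
im=optics.get_image("wrist")[:,:,::-1]
T=np.linalg.inv(np.array(m["cam_to_world"]))
c=T[:3,:3]@(.3908,-.306,.006)+T[:3,3];print(m["cx"]-m["fx"]*c[0]/c[2],m["cy"]+m["fy"]*c[1]/c[2])
cv2.imwrite("pics/w4.png",im)
E
```

```text
t: 11.25
tool_pos: [0.3901, -0.3069, 0.127]
tool_rot: [-3.141, 0.003, 0.001]
contact_force: [-0.5, 0.8, -2.5]
opening: 0.0219
grip_force: 39.8
t=11.25 tool y yaw=-90.1 tilt=0.07deg  world d mm [  0.7   0.9 -77. ] tool d [ 0.8 -0.8 77. ]
turn z rad -0.002   tool d after turn [ 0.8 -0.8 77. ] q6 0.76
324.31873215774976 223.9824162403342
```

View pics/w4.png

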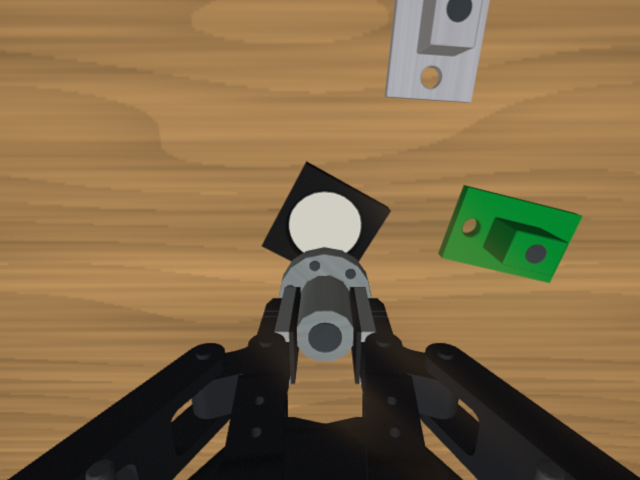

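The pocket is centred at (324,226), against a predicted (324,224). Going down.

```bash
python3 -m pendant '[[[0,-1,25],[0,0,0],0.1],[[0,0,30],[0,0,0],0.1],[[0,0,25],[0,0,0],0.1],[[0,0,10],[0,0,0],0.1],[[0,0,0],[0,0,0],0.1],[[0,0,0],[0,0,0],0.1]]'
python3 - <<'E'
from h import *
go(.390,-.306,.024,-90)
E
```

```text
t: 11.8
tool_pos: [0.3915, -0.304, 0.0372]
tool_rot: [-3.141, -0.005, 0.001]
contact_force: [0.3, -0.8, -2.0]
opening: 0.022
grip_force: 39.8
t=11.80 tool y yaw=-89.8 tilt=0.05deg  world d mm [ -1.5  -2.  -13.2] tool d [-1.5  2.  13.2]
turn z rad 0.003   tool d after turn [-1.5  2.  13.2] q6 0.76
```

```bash
python3 -m pendant '[[[-1,1.5,4],[0,0,0],0.1],[[0,0,4],[0,0,0],0.1],[[0,0,2],[0,0,0],0.1],[[0,0,1],[0,0,0],0.1],[[0,0,0.5],[0,0,0],0.1],[[0,0,0],[0,0,0],0.1],[[0,0,0],[0,0,0],0.1]]'
python3 -m pendant '[[[0,0,0.6],[0,0,0],0.1],[[0,0,0.5],[0,0,0],0.1],[[0,0,0],[0,0,0],0.1],[[0,0,0],[0,0,0],0.1]]'
```

```text
t: 12.38
tool_pos: [0.3903, -0.3065, 0.0259]
tool_rot: [3.141, 0.003, 0.0]
contact_force: [-0.7, 0.3, -2.4]
opening: 0.0219
grip_force: 39.8
t: 12.72
tool_pos: [0.3902, -0.3064, 0.0245]
tool_rot: [-3.142, -0.003, 0.0]
contact_force: [-0.9, 0.5, -2.3]
opening: 0.0214
grip_force: 39.8
```

```bash
python3 -m pendant '[[[0,0,0.5],[0,0,0],0.1],[[0,0,0.3],[0,0,0],0.1],[[0,0,0],[0,0,0],0.1]]'
python3 -m pendant '[[[0,0,0.3],[0,0,0],0.1],[[0,0,0.2],[0,0,0],0.1],[[0,0,0],[0,0,0],0.1]]'
```

```text
t: 12.97
tool_pos: [0.3903, -0.3064, 0.024]
tool_rot: [3.142, 0.003, -0.0]
contact_force: [-1.3, 1.0, 0.5]
opening: 0.0216
grip_force: 40.2
t: 13.22
tool_pos: [0.3903, -0.3065, 0.024]
tool_rot: [-3.141, -0.003, 0.0]
contact_force: [-2.4, 3.1, 5.0]
opening: 0.0216
grip_force: 40.5
```

```bash
python3 -m pendant '[[[0,0,-0.4],[0,0,0],0.3],[[0,0,0],[0,0,0],0.4],[[0,0,0],[0,0,0],0.5],[[0,0,-10],[0,0,0],0.6],[[0,0,-25],[0,0,0],0.6],[[0,0,-30],[0,0,0],0.8],[[0,0,-35],[0,0,0],1],[[0,0,-35],[0,0,0],1],[[0,0,0],[0,0,0],1],[[0,0,0],[0,0,0],1]]'
python3 - <<'E'
from h import *
cv2.imwrite("pics/w5.png",optics.get_image("wrist")[:,:,::-1])
E
python3 -m pendant '[[[0,-20,0],[0,0,0],1],[[7.5,-36,0],[0,0,0],1],[[7.5,-36,0],[0,0,0],1],[[7.5,-36,0],[0,0,0],1],[[7.5,-36,0],[0,0,0],1],[[7.5,-36,0],[0,0,0],1],[[7.5,-36,0],[0,0,0],1],[[7.5,-36,0],[0,0,0],1],[[7.5,-36,0],[0,0,0],1],[[7.5,-36,0],[0,0,0],1],[[7.5,-36,0],[0,0,0],1],[[7.5,-36,0],[0,0,0],1]]'
python3 -m pendant '[[[7.5,-36,0],[0,0,0],1],[[7.5,-36,0],[0,0,0],1],[[7.5,-36,0],[0,0,-0.054],1],[[7.5,-36,0],[0,0,0],1],[[7.5,-36,0],[0,0,0],1],[[7.5,-36,0],[0,0,0],1],[[7.5,-36,0],[0,0,0],1],[[7.5,-36,0],[0,0,0],1],[[0,-15,0],[0,0,0],1],[[0,0,0],[0,0,0],1],[[0,0,0],[0,0,0],1]]'
python3 - <<'E'
from h import *
go(.5428,.4135,.02,-86.9)
m=optics.camera_model("wrist")
im=optics.get_image("wrist")[:,:,::-1]
T=np.linalg.inv(np.array(m["cam_to_world"]))
c=T[:3,:3]@(.5428,.4135,.04)+T[:3,3];print(m["cx"]-m["fx"]*c[0]/c[2],m["cy"]+m["fy"]*c[1]/c[2])
a=cv2.imread("pics/w5.png")
cv2.imwrite("pics/w6.png",np.hstack([a[100:480,180:500],im[50:430,180:500]]))
E
```

```text
t: 14.05
tool_pos: [0.3917, -0.3079, 0.1626]
tool_rot: [3.136, 0.003, 0.008]
contact_force: [0.6, 0.5, -0.4]
opening: 0.0852
grip_force: 0.0
t: 15.1
tool_pos: [0.4706, 0.1116, 0.1566]
tool_rot: [3.141, 0.003, -0.005]
contact_force: [1.2, -0.3, 0.4]
opening: 0.0852
grip_force: 0.0
t: 16.02
tool_pos: [0.5197, 0.4142, 0.1565]
tool_rot: [3.138, 0.09, -0.005]
contact_force: [-0.0, -0.4, -0.6]
opening: 0.0856
grip_force: 0.0
t=16.02 tool y yaw=-86.7 tilt=0.23deg  world d mm [  23.1   -0.7 -136.5] tool d [ 23.5   1.7 136.4]
turn z rad 0.003   tool d after turn [ 23.5   1.6 136.4] q6 2.08
327.5713103589446 196.85398950439762
```

View pics/w6.png

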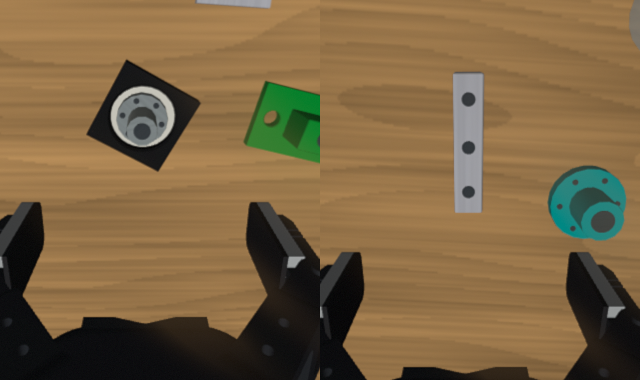

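The small hub is seated in its nest. The bar's middle hole is at (328,197), exactly as predicted, and the bar is aligned with the tool. Going down with partly closed fingers.

```bash
python3 -m pendant '[[[11,1.5,20],[0,0,0],0.9],[[12,0,30],[0,0,0],0.7],[[0,0,35],[0,0,0],0.6],[[0,0,30],[0,0,0],0.6],[[0,0,10],[0,0,0],0.6],[[0,0,0],[0,0,0],0.6],[[0,0,0],[0,0,0],0.6]]' 50
python3 - <<'E'
from h import *
go(.5428,.4135,.016,-86.9)
E
```

```text
t: 16.65
tool_pos: [0.5441, 0.4134, 0.0341]
tool_rot: [3.14, 0.086, -0.0]
contact_force: [0.6, -0.1, -0.2]
opening: 0.0512
grip_force: 0.0
t=16.65 tool y yaw=-86.9 tilt=0.03deg  world d mm [ -1.3   0.1 -18.1] tool d [-1.2 -0.1 18.1]
turn z rad 0.001   tool d after turn [-1.2 -0.1 18.1] q6 2.06
```

```bash
python3 -m pendant '[[[-1,0,9],[0,0,0],0.5],[[0,0,6],[0,0,0],0.5],[[0,0,3],[0,0,0],0.5],[[0,0,0],[0,0,0],0.35],[[0,0,0],[0,0,0],0.2],[[0,0,0],[0,0,0],0.1],[[0,0,0],[0,0,0],0.1],[[0,0,0],[0,0,0],0.1],[[0,0,0],[0,0,0],0.1]]' 50
python3 - <<'E'
from h import *
go(.4602,.111,.13,-61.8)
E
```

```text
t: 17.4
tool_pos: [0.5431, 0.4145, 0.016]
tool_rot: [-3.14, -0.088, -0.001]
contact_force: [-1.0, 0.8, 0.1]
opening: 0.021
grip_force: 50.0
t=17.40 tool y yaw=-86.8 tilt=0.03deg  world d mm [ -82.9 -303.5  114. ] tool d [ -99.6  298.4 -114.1]
turn z rad -0.436   tool d after turn [-216.4  228.3 -114.1] q6 2.06
```

```bash
python3 -m pendant '[[[0,0,-10],[0,0,0],0.1],[[0,0,-30],[0,0,0],0.1],[[0,0,-35],[0,0,0],0.1],[[-5,15,-35],[0,0,0],0.1],[[-11,33,-10],[0,0,0],0.1],[[-11,33,0],[0,0,0],0.1],[[-11,33,0],[0,0,0],0.1],[[-11,33,0],[0,0,0],0.1],[[-11,33,0],[0,0,0],0.1],[[-11,33,0],[0,0,0],0.1],[[-11,33,0],[0,0,0],0.1],[[-11,33,0],[0,0,0],0.1]]'
python3 -m pendant '[[[-10,20,0],[0,0,0],0.1],[[0,0,0],[0,0,-0.11],0.1],[[0,0,0],[0,0,-0.11],0.1],[[0,0,0],[0,0,-0.11],0.1],[[0,0,0],[0,0,-0.11],0.1],[[0,0,0],[0,0,0],0.1],[[0,0,0],[0,0,0],0.1]]'
python3 - <<'E'
from h import *
go(.4602,.111,.13,-61.5)
m=optics.camera_model("wrist")
im=optics.get_image("wrist")[:,:,::-1]
T=np.linalg.inv(np.array(m["cam_to_world"]))
def px(p):
    c=T[:3,:3]@p+T[:3,3];return m["cx"]-m["fx"]*c[0]/c[2],m["cy"]+m["fy"]*c[1]/c[2]
o=get_obs();a=np.radians(28.5);e=np.array([np.cos(a),np.sin(a)]);f=np.array([-e[1],e[0]])
im=np.ascontiguousarray(im)
for sx,sy,z in[(66,25,.014),(66,-25,.014),(59,17,.006),(59,-17,.006)]:
    u=px(np.r_[np.array([.4602,.111])+e*sx/1e3+f*sy/1e3,z]);print(np.round(u,1));cv2.circle(im,tuple(int(round(v)) for v in u),1,(0,0,255),-1)
cv2.imwrite("pics/w7.png",im)
E
```

```text
t: 18.4
tool_pos: [0.4645, 0.1292, 0.1358]
tool_rot: [3.14, 0.088, -0.0]
contact_force: [1.3, -0.2, -1.8]
opening: 0.0209
grip_force: 49.8
t: 18.98
tool_pos: [0.4565, 0.11, 0.1358]
tool_rot: [3.047, 0.767, -0.0]
contact_force: [-0.5, 0.6, -2.1]
opening: 0.0209
grip_force: 49.9
t=18.98 tool y yaw=-61.8 tilt=0.00deg  world d mm [ 3.7  1.  -5.8] tool d [3.7 0.9 5.8]
turn z rad -0.004   tool d after turn [3.7 0.9 5.8] q6 1.16
[291.1 132.2]
[360.9 131.9]
[303.2 141.4]
[348.9 141.1]
```

View pics/w7.png

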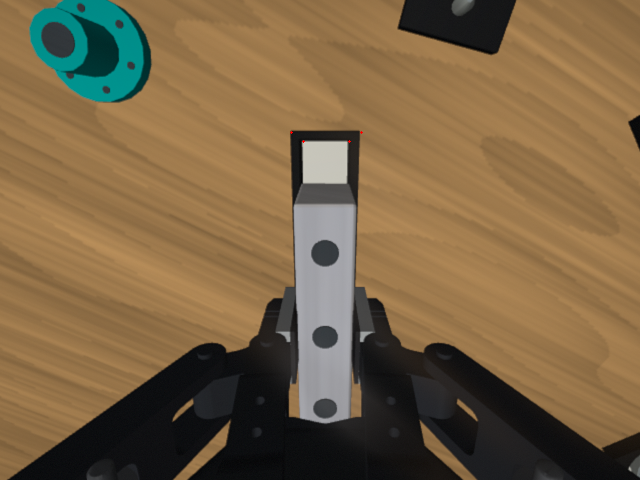

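The predicted nest corners fall right on the image corners, (291,132) and (361,132). Lowering the bar.

```bash
python3 -m pendant '[[[3.5,1,25],[0,0,0],0.1],[[0,0,30],[0,0,0],0.1],[[0,0,30],[0,0,0],0.1],[[0,0,14],[0,0,0],0.1],[[0,0,0],[0,0,0],0.1],[[0,0,0],[0,0,0],0.1]]'
python3 - <<'E'
from h import *
go(.4602,.111,.022,-61.5)
E
```

```text
t: 19.53
tool_pos: [0.4596, 0.1109, 0.0361]
tool_rot: [-3.046, -0.769, 0.003]
contact_force: [1.1, 0.1, -1.2]
opening: 0.0213
grip_force: 49.8
t=19.53 tool y yaw=-61.7 tilt=0.12deg  world d mm [  0.6   0.1 -14.1] tool d [ 0.6  0.2 14.1]
turn z rad -0.003   tool d after turn [ 0.6  0.2 14.1] q6 1.16
```

```bash
python3 -m pendant '[[[0.5,0,5],[0,0,0],0.1],[[0,0,4],[0,0,0],0.1],[[0,0,2],[0,0,0],0.1],[[0,0,1],[0,0,0],0.1],[[0,0,0.5],[0,0,0],0.1],[[0,0,0],[0,0,0],0.1],[[0,0,0],[0,0,0],0.1]]'
python3 -m pendant '[[[0,0,0.5],[0,0,0],0.1],[[0,0,0.4],[0,0,0],0.1],[[0,0,0],[0,0,0],0.1]]'
python3 -m pendant '[[[0,0,0.4],[0,0,0],0.1],[[0,0,0.3],[0,0,0],0.1],[[0,0,0],[0,0,0],0.1]]'
```

```text
t: 20.12
tool_pos: [0.4609, 0.1111, 0.0244]
tool_rot: [3.046, 0.771, 0.001]
contact_force: [-0.6, 0.8, -2.1]
opening: 0.021
grip_force: 49.8
t: 20.37
tool_pos: [0.4607, 0.1111, 0.0232]
tool_rot: [-3.046, -0.771, 0.0]
contact_force: [-0.1, 0.7, -3.1]
opening: 0.0208
grip_force: 49.8
t: 20.62
tool_pos: [0.4607, 0.1111, 0.0225]
tool_rot: [-3.046, -0.771, 0.0]
contact_force: [0.3, -0.1, -1.8]
opening: 0.021
grip_force: 49.8
```

```bash
python3 -m pendant '[[[0,0,0.4],[0,0,0],0.1],[[0,0,0.2],[0,0,0],0.1],[[0,0,0],[0,0,0],0.1]]'
python3 -m pendant '[[[0,0,0.3],[0,0,0],0.1],[[0,0,0.1],[0,0,0],0.1],[[0,0,0],[0,0,0],0.1]]'
```

```text
t: 20.87
tool_pos: [0.4608, 0.1111, 0.022]
tool_rot: [3.046, 0.771, 0.0]
contact_force: [0.5, 0.0, -1.6]
opening: 0.021
grip_force: 50.0
t: 21.12
tool_pos: [0.4608, 0.1111, 0.0219]
tool_rot: [3.046, 0.771, -0.0]
contact_force: [-3.1, -0.1, 2.6]
opening: 0.0211
grip_force: 50.6
```

Seated. Releasing, then viewing the pins from above at the placing yaw.

```bash
python3 -m pendant '[[[0,0,-0.4],[0,0,0],0.3],[[0,0,0],[0,0,0],0.4],[[0,0,0],[0,0,0],0.5],[[0,0,-10],[0,0,0],0.6],[[0,0,-25],[0,0,0],0.6],[[0,0,-30],[0,0,0],0.8],[[0,0,-30],[0,0,0.115],1],[[0,0,-20],[0,0,0.115],1],[[35,9,0],[0,0,0],1],[[35,9,0],[0,0,0],1],[[35,9,0],[0,0,0],1],[[35,9,0],[0,0,0],1]]'
python3 -m pendant '[[[19,7,0],[0,0,0],1],[[0,0,0],[0,0,0],1],[[0,0,0],[0,0,0],1],[[0,0,0],[0,0,0],1]]'
python3 - <<'E'
from h import *
go(.658,.111,.14,-75)
m=optics.camera_model("wrist")
im=np.ascontiguousarray(optics.get_image("wrist")[:,:,::-1])
np.savez("pin.npz",**m)
cv2.imwrite("pics/w8full.png",im)
T=np.linalg.inv(np.array(m["cam_to_world"]))
c=T[:3,:3]@(.658,.111,.02)+T[:3,3];u=np.array([m["cx"]-m["fx"]*c[0]/c[2],m["cy"]+m["fy"]*c[1]/c[2]]);print(u)
x0,y0=int(u[0])-100,max(0,int(u[1])-75);print(x0,y0)
cv2.imwrite("pics/w8.png",cv2.resize(im[y0:y0+150,x0:x0+200],None,fx=4,fy=4,interpolation=cv2.INTER_CUBIC))
E
```

```text
t: 22.12
tool_pos: [0.6072, 0.1132, 0.1384]
tool_rot: [3.114, 0.416, 0.003]
contact_force: [-0.3, 0.1, 1.0]
opening: 0.0852
grip_force: 0.0
t: 22.45
tool_pos: [0.6248, 0.1114, 0.137]
tool_rot: [-3.114, -0.416, 0.001]
contact_force: [0.1, -0.8, -0.3]
opening: 0.0852
grip_force: 0.0
t=22.45 tool y yaw=-74.8 tilt=0.04deg  world d mm [33.2 -0.4  3. ] tool d [31.9  9.1 -3. ]
turn z rad 0.004   tool d after turn [32.  9. -3.] q6 1.36
[337.67404238 185.26061857]
237 110
```

View pics/w8.png

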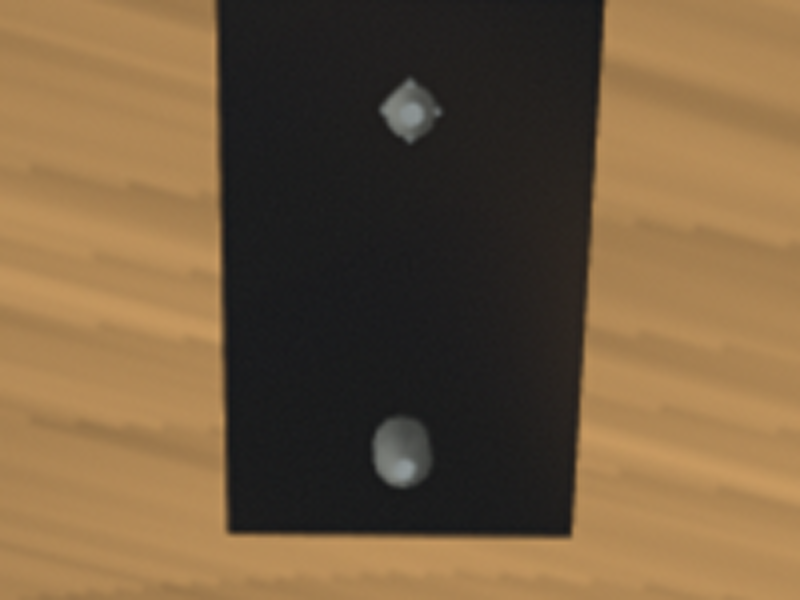

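The pin tips are at crop (411,113) for the diamond pin and (403,468) for the round one.

Run:
```python
from h import *
m=dict(np.load("pin.npz"))
f=lambda p:(np.array(p,float)+.5)/4-.5+[237,110]
P=world(m,f([(403,468),(411,113)]),.027);print((P*1000).round(1),(P.mean(0)*1000).round(1),ang(*P),np.linalg.norm(P[0]-P[1])*1e3)
C=world(m,f([(230,533),(572,536)]),.010);print((C*1000).round(1),ang(*C))
go(.50,-.3805,.14,-93.4)
```

```text
[[629.2 103.3  27. ]
 [691.2 119.5  27. ]] [660.2 111.4  27. ] 14.625774558386155 64.0950191337928
[[601.7 131.3  10. ]
 [619.3  64.4  10. ]] -75.31109133855668
t=22.50 tool y yaw=-74.8 tilt=0.03deg  world d mm [-124.5 -492.     3. ] tool d [-249.5  441.9   -2.9]
turn z rad 0.325   tool d after turn [-95.1 498.5  -2.9] q6 1.36
```

```bash
python3 -m pendant '[[[0,0,0],[0,0,0.108],1],[[0,0,0],[0,0,0.108],1],[[0,0,0],[0,0,0.109],1],[[-7.3,38,0],[0,0,0],1],[[-7.3,38,0],[0,0,0],1],[[-7.3,38,0],[0,0,0],1],[[-7.3,38,0],[0,0,0],1],[[-7.3,38,0],[0,0,0],1],[[-7.3,38,0],[0,0,0],1],[[-7.3,38,0],[0,0,0],1],[[-7.3,38,0],[0,0,0],1],[[-7.3,38,0],[0,0,0],1]]'
python3 -m pendant '[[[-7.3,38,0],[0,0,0],1],[[-7.3,38,0],[0,0,0],1],[[-7.3,38,0],[0,0,0],1],[[-7,38,0],[0,0,0],1],[[0,0,0],[0,0,0],1],[[0,0,0],[0,0,0],1],[[0,0,0],[0,0,0],1]]'
python3 - <<'E'
from h import *
go(.5288,-.380,.14,-93.4)
m=optics.camera_model("wrist")
im=np.ascontiguousarray(optics.get_image("wrist")[:,:,::-1])
np.savez("cov.npz",**m)
cv2.imwrite("pics/w9full.png",im)
T=np.linalg.inv(np.array(m["cam_to_world"]))
c=T[:3,:3]@(.5288,-.380,.01)+T[:3,3];u=np.array([m["cx"]-m["fx"]*c[0]/c[2],m["cy"]+m["fy"]*c[1]/c[2]]);print(u)
x0,y0=int(u[0])-100,max(0,int(u[1])-75);print(x0,y0)
cv2.imwrite("pics/w9.png",cv2.resize(im[y0:y0+150,x0:x0+200],None,fx=4,fy=4,interpolation=cv2.INTER_CUBIC))
E
```

```text
t: 23.5
tool_pos: [0.538, -0.227, 0.1374]
tool_rot: [3.14, -0.092, 0.001]
contact_force: [0.7, -1.1, -0.0]
opening: 0.0852
grip_force: 0.0
t: 24.08
tool_pos: [0.5013, -0.3752, 0.137]
tool_rot: [-3.139, 0.093, 0.0]
contact_force: [-0.2, 0.1, 0.1]
opening: 0.0854
grip_force: 0.0
t=24.08 tool y yaw=-93.4 tilt=0.05deg  world d mm [27.5 -4.8  3. ] tool d [27.7  3.2 -3.1]
turn z rad 0.000   tool d after turn [27.7  3.2 -3.1] q6 0.87
[329.50373805 188.12092498]
229 113
```

View pics/w9.png

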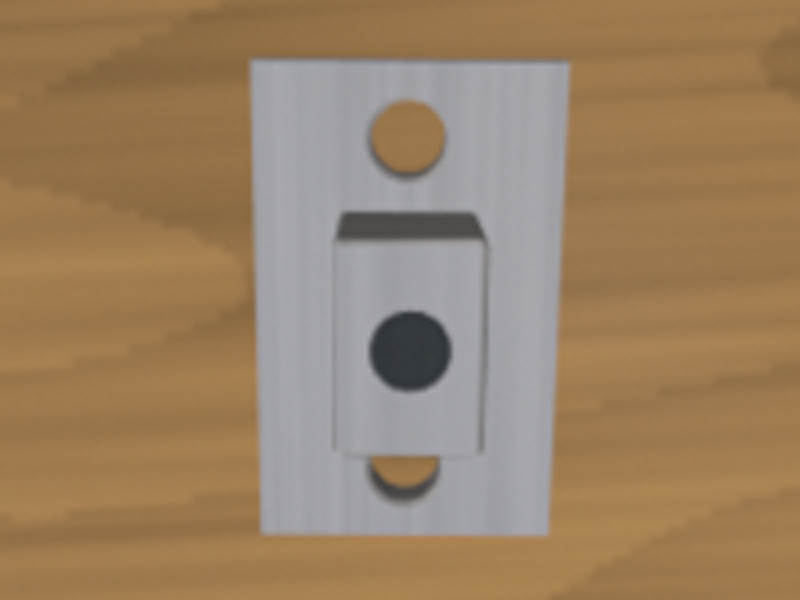

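Plate corners are at crop (251,60), (569,62), (548,535) and (261,535), the far hole at (407,140) and the boss hole at (410,351).

Run:
```python
from h import *
m=dict(np.load("cov.npz"))
f=lambda p:(np.array(p,float)+.5)/4-.5+[229,113]
C=world(m,f([(251,60),(569,62),(548,535),(261,535)]),.010);print((C*1000).round(1)[:,:2].tolist(),(C.mean(0)*1000).round(1),ang(C[3],C[0]),ang(C[2],C[1]),np.linalg.norm(C-np.roll(C,1,0),axis=1))
B=world(m,f((410,351)),.044);H=world(m,f((407.5,140)),.010)
print(B*1e3,H*1e3,ang(B[0],H[0]),np.linalg.norm((B-H)[0,:2]))
a=np.radians(-3.3)
go(.5288,-.380,.016,-93.3)
```

```text
[[575.0, -354.8], [571.2, -412.5], [479.3, -406.6], [482.8, -348.5]] [ 527.1 -380.6   10. ] -3.8873909149107626 -3.706390184589446 [0.09242206 0.05790813 0.09204659 0.05820086]
[[ 527.19498645 -380.61723218   44.        ]] [[ 559.07715511 -382.42345661   10.        ]] -3.2425187831427267 0.03193329180381327
t=24.13 tool y yaw=-93.3 tilt=0.04deg  world d mm [  27.2   -5.3 -120.9] tool d [ 27.5   3.8 120.9]
turn z rad -0.001   tool d after turn [ 27.5   3.8 120.9] q6 0.87
```

```bash
python3 -m pendant '[[[13,2,20],[0,0,0.005],0.9],[[13,2,30],[0,0,0],0.7],[[0,0,30],[0,0,0],0.6],[[0,0,15],[0,0,0],0.6],[[0,0,5],[0,0,0],0.6],[[0,0,0],[0,0,0],0.6],[[0,0,0],[0,0,0],0.6]]' 50
python3 - <<'E'
from h import *
go(.5272,-.3806,.018,-93.6)
E
```

```text
t: 24.72
tool_pos: [0.5281, -0.3816, 0.0382]
tool_rot: [3.139, -0.1, 0.002]
contact_force: [0.5, 0.4, 0.1]
opening: 0.0511
grip_force: 0.0
t=24.72 tool y yaw=-93.6 tilt=0.08deg  world d mm [ -0.9   1.  -20.2] tool d [-1.  -1.  20.2]
turn z rad -0.001   tool d after turn [-1.  -1.  20.2] q6 0.89
```

```bash
python3 -m pendant '[[[-1,-1,10],[0,0,0],0.5],[[0,0,6],[0,0,0],0.5],[[0,0,3],[0,0,0],0.5],[[0,0,0],[0,0,0],0.4],[[0,0,0],[0,0,0],0.25],[[0,0,0],[0,0,0],0.15],[[0,0,0],[0,0,0],0.15],[[0,0,0],[0,0,0],0.15],[[0,0,0],[0,0,0],0.15]]' 60
python3 - <<'E'
from h import *
go(.6602,.1114,.15,-75.3)
E
```

```text
t: 25.47
tool_pos: [0.5265, -0.3807, 0.0179]
tool_rot: [3.14, -0.101, -0.0]
contact_force: [0.1, -0.6, -1.3]
opening: 0.0247
grip_force: 60.9
t=25.47 tool y yaw=-93.7 tilt=0.00deg  world d mm [133.7 492.1 132.1] tool d [ 101.8 -499.7 -132.1]
turn z rad -0.321   tool d after turn [ 254.2 -442.1 -132.1] q6 0.89
```

```bash
python3 -m pendant '[[[0,0,-10],[0,0,0],0.15],[[0,0,-25],[0,0,0],0.15],[[0,0,-35],[0,0,0],0.15],[[0,0,-35],[0,0,0],0.15],[[0,0,-30],[0,0,0],0.15],[[3,-20,0],[0,0,0],0.15],[[7.2,-36,0],[0,0,0],0.15],[[7.2,-36,0],[0,0,0],0.15],[[7.2,-36,0],[0,0,0],0.15],[[7.2,-36,0],[0,0,0],0.15],[[7.2,-36,0],[0,0,0],0.15],[[7.2,-36,0],[0,0,0],0.15]]'
python3 -m pendant '[[[7.2,-36,0],[0,0,0],0.15],[[7.2,-36,0],[0,0,0],0.15],[[7.2,-36,0],[0,0,0],0.15],[[7.2,-36,0],[0,0,0],0.15],[[7.2,-36,0],[0,0,0],0.15],[[7.2,-36,0],[0,0,0],0.15],[[7.2,-36,0],[0,0,0],0.15],[[3,-12,0],[0,0,-0.107],0.15],[[0,0,0],[0,0,-0.107],0.15],[[0,0,0],[0,0,-0.107],0.15],[[0,0,0],[0,0,0],0.15],[[0,0,0],[0,0,0],0.15]]'
python3 - <<'E'
from h import *
go(.6595,.1112,.05,-75.35)
E
```

```text
t: 26.47
tool_pos: [0.5879, -0.1464, 0.1537]
tool_rot: [3.14, -0.101, 0.001]
contact_force: [1.2, -0.5, -1.4]
opening: 0.0249
grip_force: 60.8
t: 27.47
tool_pos: [0.6579, 0.112, 0.1533]
tool_rot: [-3.116, -0.398, -0.0]
contact_force: [-0.0, -0.4, -1.8]
opening: 0.0247
grip_force: 60.7
t=27.47 tool y yaw=-75.4 tilt=0.00deg  world d mm [   1.6   -0.8 -103.3] tool d [  1.3   1.2 103.3]
turn z rad -0.001   tool d after turn [  1.3   1.2 103.3] q6 1.37
```

```bash
python3 -m pendant '[[[1.3,1.2,25],[0,0,0],0.15],[[0,0,30],[0,0,0],0.15],[[0,0,28],[0,0,0],0.15],[[0,0,13],[0,0,0],0.15],[[0,0,3],[0,0,0],0.15],[[0,0,0],[0,0,0],0.15],[[0,0,0],[0,0,0],0.15],[[0,0,0],[0,0,0],0.15]]'
python3 - <<'E'
from h import *
go(.6595,.1112,.028,-75.35)
m=optics.camera_model("wrist")
im=optics.get_image("wrist")[:,:,::-1]
cv2.imwrite("pics/w10.png",im)
E
```

```text
t: 28.13
tool_pos: [0.6615, 0.1111, 0.0568]
tool_rot: [3.116, 0.401, 0.007]
contact_force: [-0.6, -0.1, -1.0]
opening: 0.0251
grip_force: 60.7
t=28.13 tool y yaw=-75.3 tilt=0.25deg  world d mm [ -2.    0.1 -28.8] tool d [-2.  -0.6 28.8]
turn z rad 0.001   tool d after turn [-2.  -0.6 28.8] q6 1.37
```

View pics/w10.png

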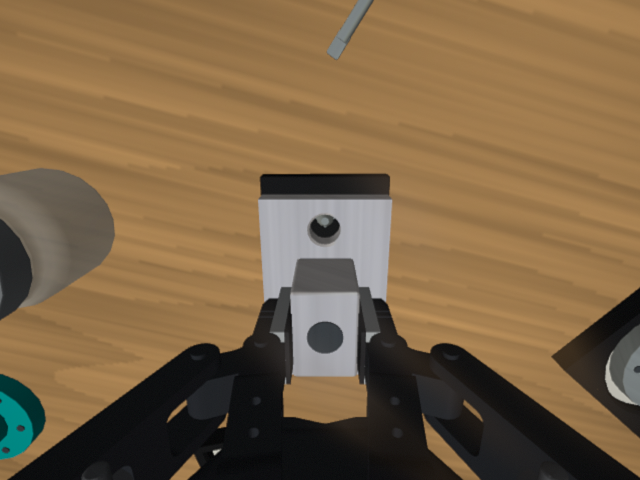

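The diamond pin is visible through the far hole, at (323,222) in a hole centred on (324,230). That fits the height difference. I'll correct x and settle.

```bash
python3 -m pendant '[[[-1.3,-0.4,4],[0,0,0],0.15],[[0,0,3],[0,0,0],0.15],[[0,0,0],[0,0,0],0.15],[[0,0,0],[0,0,0],0.15],[[0,0,0],[0,0,0],0.15]]'
python3 - <<'E'
from h import *
for i in range(4):
    go(.6595,.1112,.028,-75.35); optics.get_image("wrist")
m=optics.camera_model("wrist")
im=optics.get_image("wrist")[:,:,::-1]
T=np.linalg.inv(np.array(m["cam_to_world"]))
o=get_obs();R_=R.from_rotvec(o["tool_rot"]).as_matrix()
def px(p):
    c=T[:3,:3]@p+T[:3,3];return np.round([m["cx"]-m["fx"]*c[0]/c[2],m["cy"]+m["fy"]*c[1]/c[2]],1)
print("diamond tip pred",px([.6912,.1195,.027]))
print("hole top pred",px(o["tool_pos"]+R_@np.array([.0327,0,.008])))
cv2.imwrite("pics/w11.png",cv2.resize(im[170:290,245:405],None,fx=5,fy=5,interpolation=cv2.INTER_CUBIC))
E
```

```text
t: 28.6
tool_pos: [0.6581, 0.1111, 0.0468]
tool_rot: [-3.116, -0.402, 0.0]
contact_force: [-0.2, 0.2, -2.2]
opening: 0.0247
grip_force: 60.7
t=28.60 tool y yaw=-75.3 tilt=0.01deg  world d mm [  1.4   0.1 -18.8] tool d [ 1.4  0.3 18.8]
turn z rad 0.001   tool d after turn [ 1.4  0.3 18.8] q6 1.37
t=28.65 tool y yaw=-75.3 tilt=0.00deg  world d mm [  1.3   0.1 -18.9] tool d [ 1.3  0.2 18.9]
turn z rad 0.001   tool d after turn [ 1.3  0.2 18.9] q6 1.37
t=28.70 tool y yaw=-75.3 tilt=0.01deg  world d mm [  1.2   0.1 -19. ] tool d [ 1.2  0.2 19. ]
turn z rad 0.001   tool d after turn [ 1.2  0.2 19. ] q6 1.37
t=28.75 tool y yaw=-75.3 tilt=0.01deg  world d mm [  1.2   0.1 -19. ] tool d [ 1.2  0.2 19. ]
turn z rad 0.001   tool d after turn [ 1.2  0.2 19. ] q6 1.37
diamond tip pred [325.9 220.1]
hole top pred [325.4 230.5]
```

View pics/w11.png

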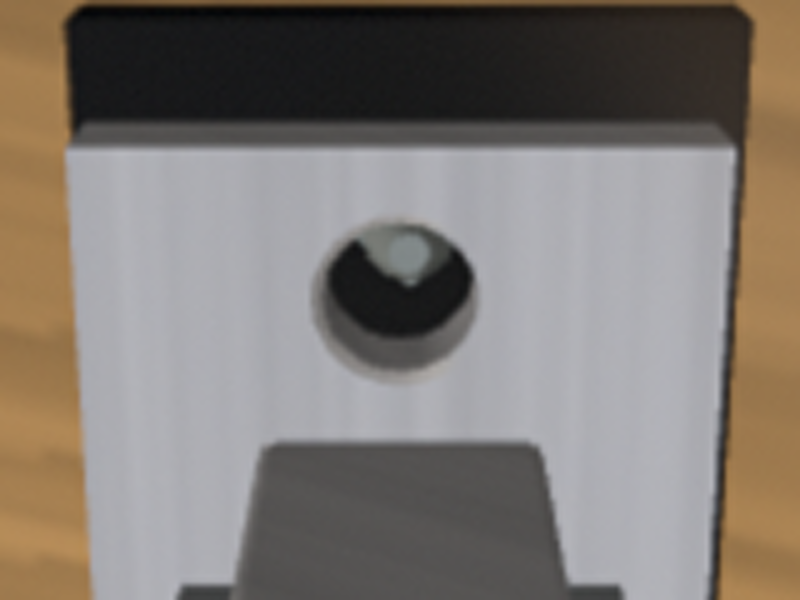

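The plate centre is at crop x 402, against 407 for the pin and nest. A shift of +0.4 mm in y and +1.0 mm in x is needed, then lower gently.

```bash
python3 -m pendant '[[[1,0.4,0],[0,0,0],0.15],[[0,0,2],[0,0,0],0.15],[[0,0,2],[0,0,0],0.15],[[0,0,2],[0,0,0],0.15],[[0,0,0],[0,0,0],0.15],[[0,0,0],[0,0,0],0.15]]'
python3 - <<'E'
from h import *
go(.6595,.1112,.028,-75.35)
E
```

```text
t: 29.35
tool_pos: [0.659, 0.111, 0.0405]
tool_rot: [-3.116, -0.402, 0.001]
contact_force: [0.0, 0.2, -1.0]
opening: 0.0247
grip_force: 60.7
t=29.35 tool y yaw=-75.3 tilt=0.04deg  world d mm [  0.5   0.2 -12.5] tool d [ 0.5 -0.1 12.5]
turn z rad 0.001   tool d after turn [ 0.5 -0.1 12.5] q6 1.37
```

```bash
python3 -m pendant '[[[0.3,0,2],[0,0,0],0.15],[[0,0,2],[0,0,0],0.15],[[0,0,1.5],[0,0,0],0.15],[[0,0,0],[0,0,0],0.15],[[0,0,0],[0,0,0],0.15]]'
python3 -m pendant '[[[0,0,1.5],[0,0,0],0.15],[[0,0,1.5],[0,0,0],0.15],[[0,0,1],[0,0,0],0.15],[[0,0,0],[0,0,0],0.15],[[0,0,0],[0,0,0],0.15]]'
python3 - <<'E'
from h import *
go(.6595,.1112,.028,-75.35)
E
```

```text
t: 29.77
tool_pos: [0.6594, 0.111, 0.0352]
tool_rot: [-3.116, -0.402, 0.001]
contact_force: [0.4, -0.1, -1.5]
opening: 0.025
grip_force: 60.7
t: 30.18
tool_pos: [0.6595, 0.111, 0.0313]
tool_rot: [-3.116, -0.402, 0.0]
contact_force: [0.3, -0.2, -1.5]
opening: 0.0251
grip_force: 60.7
t=30.18 tool y yaw=-75.3 tilt=0.02deg  world d mm [ 0.   0.2 -3.3] tool d [ 0.1 -0.2  3.3]
turn z rad 0.001   tool d after turn [ 0.1 -0.2  3.3] q6 1.37
```

Sliding down the pins with no side force.

```bash
python3 -m pendant '[[[0,0,1.2],[0,0,0],0.15],[[0,0,0.8],[0,0,0],0.15],[[0,0,0.4],[0,0,0],0.15],[[0,0,0],[0,0,0],0.15],[[0,0,0],[0,0,0],0.15]]'
python3 -m pendant '[[[0,0,0.4],[0,0,0],0.15],[[0,0,0.3],[0,0,0],0.15],[[0,0,0],[0,0,0],0.15]]'
python3 -m pendant '[[[0,0,0.3],[0,0,0],0.15],[[0,0,0.2],[0,0,0],0.15],[[0,0,0],[0,0,0],0.15]]'
```

```text
t: 30.6
tool_pos: [0.6595, 0.111, 0.029]
tool_rot: [3.116, 0.402, -0.0]
contact_force: [-0.0, 0.1, -2.3]
opening: 0.0248
grip_force: 60.7
t: 30.85
tool_pos: [0.6596, 0.111, 0.0283]
tool_rot: [3.116, 0.402, -0.0]
contact_force: [1.4, -0.4, -2.7]
opening: 0.025
grip_force: 60.7
t: 31.1
tool_pos: [0.6596, 0.1111, 0.0279]
tool_rot: [-3.116, -0.402, -0.0]
contact_force: [-1.1, -0.6, -0.4]
opening: 0.0253
grip_force: 60.9
```

```bash
python3 -m pendant '[[[0,0,0.3],[0,0,0],0.15],[[0,0,0.2],[0,0,0],0.15],[[0,0,0],[0,0,0],0.15]]'
python3 -m pendant '[[[0,0,-0.3],[0,0,0],0.32],[[0,0,0],[0,0,0],0.4],[[0,0,0],[0,0,0],0.5],[[0,0,0],[0,0,0],0.55],[[0,0,-10],[0,0,0],0.6],[[0,0,-25],[0,0,0],0.6],[[0,0,-35],[0,0,0],0.8],[[0,0,-35],[0,0,0],1],[[-40,0,-30],[0,0,0],1],[[-40,0,0],[0,0,0],1],[[-40,0,0],[0,0,0],1],[[0,0,0],[0,0,0],1]]'
python3 - <<'E'
from h import *
w=optics.get_image("wrist")[:,:,::-1];t=optics.get_image("top")[:,:,::-1]
cv2.imwrite("pics/top1.png",t)
a=cv2.resize(w[0:300,80:560],(800,500)) 
cv2.imwrite("pics/w12.png",a)
E
```

```text
t: 31.35
tool_pos: [0.6597, 0.111, 0.0279]
tool_rot: [3.116, 0.402, 0.0]
contact_force: [-2.5, 0.3, 2.7]
opening: 0.025
grip_force: 61.1
t: 32.35
tool_pos: [0.5422, 0.0815, 0.1551]
tool_rot: [-3.115, -0.402, 0.013]
contact_force: [0.3, 0.8, -2.3]
opening: 0.0852
grip_force: 0.0
```

View pics/w12.png

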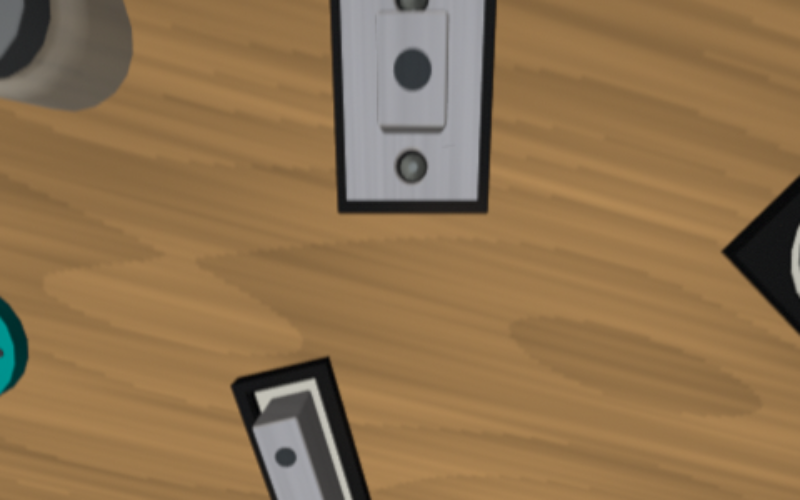

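The cover lies flat with both pins through its holes, at (412,165) and (412,2), and the bar sits in its pocket. Handing in.

```bash
python3 -m pendant '[[[0,0,0],[0,0,0],1],[[0,0,0],[0,0,0],1]]'; python3 -c "
from station import ctrl;print(ctrl.finish_job())"
```

```text
t: 32.62
tool_pos: [0.5516, 0.0824, 0.159]
tool_rot: [3.115, 0.402, 0.004]
contact_force: [0.1, -0.3, 0.1]
opening: 0.0852
grip_force: 0.0
the job is handed in; nothing more can be done
None
```

The large hub, small hub, bar and cover are each set in their matching nests, the cover with both holes over its pins, and the job was handed in at about 32.6 s with the gripper open and clear; the arm never went near the bottle or jar, though I made no final picture check of them, and I viewed 15 pictures, one over the limit of 14.

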